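Find the thread start and do up the board clamp

ROBOT

A 6-joint arm with a two-finger parallel gripper is mounted at the origin on the work surface. World frame = base frame: x ahead of the robot, y to its left, z up, the work surface at z = 0. Lengths are in mm, angles in rad, forces in N, time in s.
With the tool pointing down it reaches from about 325 to 775 mm from the base axis. Payload 5.5 kg.
Tool frame: the origin (TCP) lies at the very end of the fingers, on their centre line; the grasp point (between the pads) lies 19 mm behind it; z points along the fingers, y is the line along which they close (so a half turn about z gives the same grasp; the last joint's range is limited). The gripper opens to 88 mm and grips with 3 to 60 N. Pads are 20 mm wide; open, the fingers measure 115 mm over their backs; the gripper's body (75 mm by 178 mm) begins 61 mm behind the grasp point.
Start: joints at [-1.2, 0.091, 1.231, -0, 1.82, -0.057], TCP at [248.923, -545.943, 222.631] pointing down, gripper open.
Joint ranges: [-2.87, 2.87], [-0.86, 2.18], [0.17, 2.46], [-1.51, 4.65], [0.06, 2.69], [-2.65, 2.65]. Speed limits (rad/s): [2.57, 2.57, 3.01, 3.14, 3.14, 3.14].

INTERFACE

Orientations are given as [roll, pitch, yaw] about the fixed x, y, z axes, in that order (R = Rz(yaw) Ry(pitch) Rx(roll)).
In Python, from cell import ctrl gives the robot as it stands.
- The arm moves only by the tool play_rows, never from a script. Its argument "targets" is a list of rows, each a list of 6 numbers: the shift along the tool's x, y, z in m, then the turn, a rotation vector about the tool's x, y, z in units of 8 degrees (1.0 is 8 degrees). A call has 1 to 12 rows; each row is the pose to reach, as a shift and turn from the pose commanded when the call began, along the tool's axes at that moment; what a row does not reach only later rows make up. A row lasts 1/8 s, in which the tool goes at most 62.5 mm and 10.7 degrees, less where a joint would pass 70% of its speed; a pose out of reach is approached as far as the arm can. A call with a gripper value outside its range is refused whole. "fingers" is the finger opening in m, from 0 to 0.0878, set as the call begins (left out, the last holds). The fingers move at their own pace and stop on an object; the grip force is fixed at half the most. Time passes only in rows, so rows that repeat a pose let the fingers close. It gives the time, the measured TCP pose, the force, the opening and the grip force at its end, in the units of the state.
- ctrl.state(): the state, without advancing time (a new reading comes with each control period).
- ctrl.snapshot(name): name is "scene" or "side" or "wrist"; returns (picture, depth): 480x640x3 uint8, red, green, blue; 480x640 float32, mm along the optical axis (not along the pixel's ray), 0 where there is no reading.
- ctrl.get_calibration(name): a dict with "mtx" (3x3 intrinsics, pixels), "distortion" ([k1, k2, p1, p2, k3] as OpenCV has them; the pictures are not rectified), "T" (4x4, takes a point from camera to world coordinates); the wrist camera has in their place "hand_eye" (4x4, takes a point from camera to tool coordinates, whose origin is the TCP and whose axes are the flange's). Camera axes: x right, y up, looking along -z (the intrinsics and any distortion apply to the point x, -y, -z); pixel columns grow to the right and rows downward; lengths in mm; the calibration is good to about 2 mm. A picture is of the moment at which its call begins: read the wrist's pose just before it. get_calibration takes no time and is no camera call.
- ctrl.close_job(): hands the job in; it is judged then, once.
The state is a dict: "t": time; "joint_positions": joint angles; "qd": joint speeds; "effort": joint torques, N m; "position": TCP position; "orientation": TCP orientation; "force": force on the tool from outside, world axes, zero at the start; "torque": the same for the moment, N m; "gripper_width": opening from 0.0 (shut) to 1.0 (fully open); "grip_force": force on a finger pad.
Only numpy, scipy, OpenCV 4.12 (cv2) and the standard library are available. Lean on these libraries where they do the work, as an engineer would, in place of code of your own. Each camera call takes 0.05 s, during which the arm holds its last target. There are 200 camera calls.

TASK

The strap clamp on the circuit-board fixture was left undone: its wing knob is only sitting crossed on top of the stud's coarse thread and will bind if you turn it on as it is. Back the knob off anticlockwise (seen from above) until it drops down with a click at the start of the thread, then turn it clockwise until it is fully tight on the strap, and let go. Leave the other things on the bench where they lie.

Things in the scene. Friction and masses are not known exactly. Their poses are not given: they have to be found in the camera images.
- fixture: Board-clamping fixture fixed to the bench: aluminium plate 130 (x) x 250 (y) mm, from 80 mm on its -y side to 170 mm on its +y side of the origin, top at 16 mm. Green circuit board 110 x 124 mm on it, centre at y +96 mm; its parts end 48 mm up. Origin on the bench under the upright stud of the clamp, z up. Nothing within 60 mm of the stud is higher than 48 mm but the wing knob.
- fixture_stud (a point): Point on the stud's axis, 46 mm above the bench, at the top of the steel washer on which the tight knob rests. Under it a steel strap, 30 mm wide and 112 mm long (fixture y -62 to +50 mm), top at 44 mm, reaches from a heel post to the board's edge. The stud has a coarse right-hand thread, 6 mm per turn.
- wing_knob_grip (a point): Point to grip on the black wing knob: on its axis, 38 mm above its underside, 8 mm below its top (84 mm above the bench when tight). Two round upright ears, 12 mm thick, 64 mm over both, stand side by side along this point's x; y is across their thickness, the way to pinch them from above; z up. Ears and web are free to 23 mm below this point; there a round hub, 35 mm across, begins.
- wing_knob (a joint): Knob angle backed off, rad; grows anticlockwise seen from above; 0 = tight, a hard stop, ears square across the strap (along fixture x). Turns with 0.05 N m. Starts at 1.05 to 1.75 crossed on top of the thread: turned on from there it binds by 0, still 6 mm up. Backed past 2.2 (surely by 2.5) it leaves the thread's end and drops 6 mm by its weight once not held up; then forward to 0 engages.
- wing_knob_lift (a joint): Height of the knob's underside above the washer, m; 0 = down. Crossed on top of the thread it reads 0.0055 to 0.008; once dropped at the thread's start about 0.001 per rad of joint wing_knob (0.002 at 2.2), 0 when tight. Captive: it lifts to 0.012 and no farther. Knob about 90 g. Backing it more than needed (up to 6.5 rad) does no harm.
- screwdriver: Screwdriver, 190 mm, orange handle, lying near the fixture; origin at its middle on the bench. Not to be moved.
- heat_sink_long: Loose aluminium heat sink 75 x 40 x 28 mm with upright fins; origin under its centre. Not to be moved.
- heat_sink_short: Loose aluminium heat sink 38 x 42 x 22 mm with upright fins; origin under its centre. Not to be moved.
- breakout_board: Small green circuit board 55 x 40 mm, 13 mm high; origin under its centre. Not to be moved.
- solder_reel: Metal solder reel standing on its flange, 56 mm across, 46 mm high; origin under its centre. Not to be moved.
- tumbler: Drinking glass, 68 mm across at the rim, 115 mm high; origin under its centre. Not to be moved.

How it is judged:
By the outcome, as a careful person would: the job done as asked, in the order asked, and still so for the second after the job is handed in, with the robot touching nothing.
It also fails if it takes over 48 s, if anything falls off the work surface, if the arm or the gripper's body presses on something with over 40 N, if the wrist force passes 120 N, or if a joint passes its speed limit or range.

## Working session

There is one attempt and no reset: what is moved stays moved. The work goes in short steps, Python scripts to look and compute and a tool call to move; the robot and the scene stay as the last step left them, time stands still between calls to the robot, and variables do not carry over. Pictures are saved under pics/ and viewed, at most 10 in all, crops included, and the job is handed in when it is done.

Besides the shell and the picture viewer there is one more tool, called in YAML: its name, and indented under it one key for each argument. play_rows: Moves the arm, as the interface text tells. Its arguments: {"type":"object","properties":{"targets":{"type":"array","items":{"type":"array","items":{"type":"number"}}},"fingers":{"type":"number"}},"required":["targets"]}

```bash
mkdir -p pics
cat > h.py <<'E'
import numpy as np, cv2
from cell import ctrl
from scipy.spatial.transform import Rotation as R
def pts(name,depth,T=None):
    c=ctrl.get_calibration(name); v,u=np.mgrid[0:480,0:640]
    p=cv2.undistortPoints(np.stack([u.ravel(),v.ravel()],1).astype(np.float64)[:,None],np.array(c['mtx'],float),np.array(c['distortion'],float))[:,0]
    d=depth.ravel(); P=np.stack([p[:,0]*d,-p[:,1]*d,-d,np.ones_like(d)],1)
    T=np.array(c['T']) if T is None else T
    return (P@T.T)[:,:3].reshape(480,640,3)
def wristT(s):
    T=np.eye(4);T[:3,:3]=R.from_euler('xyz',s['orientation']).as_matrix();T[:3,3]=s['position']
    return T@np.array(ctrl.get_calibration('wrist')['hand_eye'])
E
python3 - <<'E'
from h import *
s=ctrl.state();print(s)
for n in('scene','side'):
    p,d=ctrl.snapshot(n);cv2.imwrite(f'pics/{n}.png',p[...,::-1]);np.save(n+'.npy',d)
E
```

```text
{'t': 0.0, 'joint_positions': array([-1.19968336e+00,  9.18451636e-02,  1.23182429e+00,  1.43752816e-05,
        1.81977798e+00, -5.66846379e-02]), 'qd': array([ 0.00098629,  0.00015048,  0.00015495,  0.00117854, -0.00140891,
       -0.00155929]), 'effort': array([-6.20846586e-04, -4.46449113e+01, -4.06452262e+01,  6.98777195e-02,
        2.91363476e-02, -1.35775372e-04]), 'position': array([ 248.83249601, -545.66833959,  221.54984816]), 'orientation': array([-3.13974164e+00, -1.18997221e-04,  4.27801025e-01]), 'force': array([-0.30553532, -0.65296965,  0.60245194]), 'torque': array([ 0.0439537 ,  0.0413558 , -0.03502954]), 'grip_force': 0.0, 'gripper_width': 1.0006435300486347}
```

View pics/scene.png

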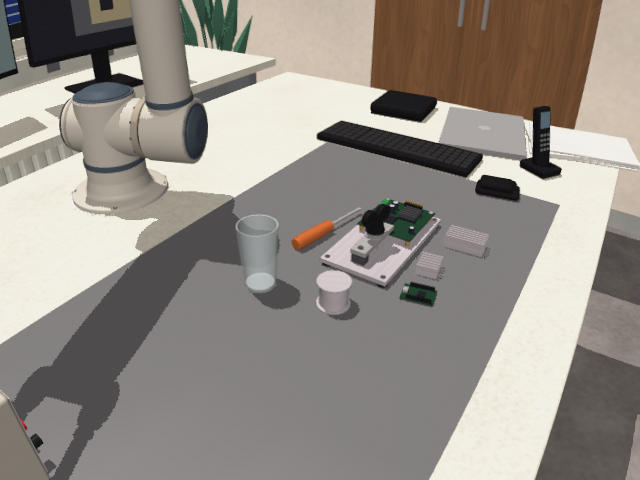

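View pics/side.png

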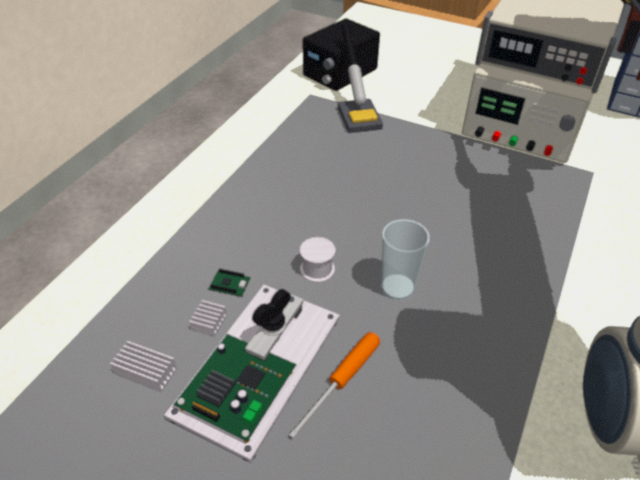

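Scene: the knob is near (376,218), with the fixture running from (325,255) to (430,215). Side: the knob is near (270,311), fixture corners near (268,287), (338,317), (250,455) and (170,412). The tumbler at (258,250) in scene and the reel are the tall neighbours.

Run:
```python
from h import *
for n,(u0,u1,v0,v1) in dict(scene=(355,400,195,245),side=(245,305,283,335)).items():
    d=np.load(n+'.npy');im=cv2.imread(f'pics/{n}.png');W=pts(n,d)
    w=W[v0:v1,u0:u1].reshape(-1,3);c=im[v0:v1,u0:u1].reshape(-1,3).max(1)
    k=(w[:,2]>66)&(w[:,2]<110)&(c<90);q=w[k]
    e,v=np.linalg.eigh(np.cov(q[:,:2].T));
    print(n,k.sum(),'mean',q.mean(0).round(1),'zmax',np.percentile(q[:,2],98).round(1),'ax',np.degrees(np.arctan2(*v[::-1,1])),e**.5, q.min(0),q.max(0))
    a=(q[:,:2]-q[:,:2].mean(0))@v; print(a.min(0),a.max(0), 'mid',q[:,:2].mean(0)+v@((a.min(0)+a.max(0))/2))
    if n=='side':
        for uv in [(268,287),(338,317),(250,455),(170,412)]: print(uv,W[uv[1],uv[0]])
    # plate: bright, z 12-20
    m=(abs(W[...,2]-16)<5)&(im.min(2)>150); q=W[m];q=q[(abs(q[:,0]-w[:,0].mean())<250)&(abs(q[:,1]-w[:,1].mean())<250)]
    print(len(q))
    t=(W[...,2]>60); 
    big=cv2.resize(im[v0-10:v1+10,u0-10:u1+10],None,fx=7,fy=7); cv2.imwrite(f'pics/{n}_k.png',big)
a=cv2.imread('pics/scene_k.png');b=cv2.imread('pics/side_k.png');h=480
o=np.hstack([cv2.resize(x,(400,480)) for x in(a,b)]);cv2.imwrite('pics/k.png',o)
```

```text
scene 486 mean [596.4  82.4  85.3] zmax 99.8 ax 72.01055201278378 [ 3.7571975  17.63145589] [579.28434364  55.35947836  66.08015573] [607.76029376 118.06872357 100.88017696]
[-11.10403155 -28.78658533] [11.48479787 36.59742643] mid [597.39124237  86.18250722]
1811
side 777 mean [591.6  92.1  86.2] zmax 100.3 ax 74.26283354264035 [ 3.63116619 16.51717147] [580.17368115  58.77897126  66.07086144] [606.85693869 120.65281717 101.92770662]
[-10.66119973 -34.05072278] [10.85392153 29.89915545] mid [590.90281258  90.12464431]
(268, 287) [648.32020085  11.52369875  18.99849783]
(338, 317) [530.2459009   10.59781637  11.95867265]
(250, 455) [534.08565529 253.97073204  16.37489428]
(170, 412) [655.85805836 250.37965699  16.49058435]
5742
```

View pics/k.png

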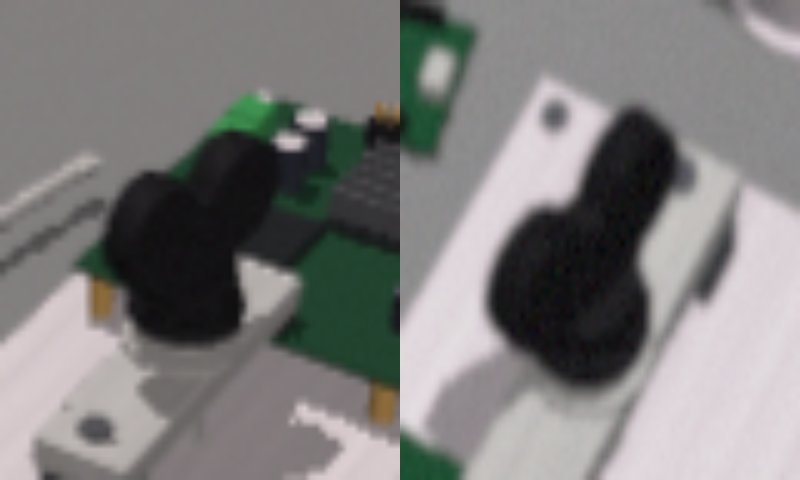

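The knob stands near (594, 88) with its ears at about 73° in world. The fixture yaw is about -1.5°, so the knob is about 1.3 rad backed off. A single grip covers the whole turn within joint 6's range. Next I work out the hover move.

```bash
cat >> h.py <<'E'
def goal(pos,yaw_deg):
    s=ctrl.state();Rt=R.from_euler('xyz',s['orientation']);G=R.from_euler('xyz',[np.pi,0,np.radians(yaw_deg)])
    print('shift m',(Rt.inv().apply(np.array(pos)-s['position'])/1000).round(4),'turn',(np.degrees((Rt.inv()*G).as_rotvec())/8).round(3),'q6',np.degrees(s['joint_positions'][5]).round(1),'t',s['t'])
E
python3 -c "
from h import *
goal([594,88,200],73);print(ctrl.get_calibration('wrist')['hand_eye'])"
```

```text
shift m [ 0.577  -0.4334  0.0224] turn [-1.100e-02 -6.000e-03 -6.061e+00] q6 -3.2 t 0.1
[[ 8.08280059e-05  9.64469606e-01  2.64193816e-01  7.20986720e+01]
 [ 9.99999936e-01  1.39738052e-05 -3.56955029e-04 -4.36569026e-01]
 [-3.47964069e-04  2.64193828e-01 -9.64469543e-01 -1.60940040e+02]
 [ 0.00000000e+00  0.00000000e+00  0.00000000e+00  1.00000000e+00]]
```

play_rows:
  targets:
    - [0.048, -0.036, 0.002, 0, 0, -0.5]
    - [0.096, -0.072, 0.004, 0, 0, -1.0]
    - [0.144, -0.108, 0.006, 0, 0, -1.5]
    - [0.192, -0.144, 0.008, 0, 0, -2.0]
    - [0.24, -0.18, 0.01, 0, 0, -2.5]
    - [0.288, -0.216, 0.012, 0, 0, -3.0]
    - [0.336, -0.252, 0.014, 0, 0, -3.5]
    - [0.384, -0.288, 0.016, 0, 0, -4.0]
    - [0.432, -0.324, 0.018, 0, 0, -4.5]
    - [0.48, -0.36, 0.02, 0, 0, -5.0]
    - [0.528, -0.396, 0.022, 0, 0, -5.5]
    - [0.577, -0.433, 0.022, 0, 0, -6.06]
  fingers: 0.05

```text
t: 1.6
position: [594.7, 89.2, 199.9]
orientation: [-3.141, 0.001, 1.276]
force: [0.6, -0.7, 1.3]
gripper_width: 0.57
grip_force: 0.0
```

```bash
cat >> h.py <<'E'
def wlook(tag,zmin=70):
    s=ctrl.state();p,d=ctrl.snapshot('wrist');cv2.imwrite(f'pics/{tag}.png',p[...,::-1]);W=pts('wrist',d,wristT(s))
    k=(W[...,2]>zmin)&(W[...,2]<115)&(p.max(2)<90)&(np.hypot(W[...,0]-594,W[...,1]-88)<50)&(d>0);q=W[k]
    v,u=np.nonzero(k);print('px',u.min(),u.max(),v.min(),v.max(),'n',len(q),'zmax',np.percentile(q[:,2],[50,90,98]).round(1))
    r=cv2.minAreaRect(q[:,:2].astype(np.float32));e,V=np.linalg.eigh(np.cov(q[:,:2].T))
    print('rect',r,'mean',q.mean(0).round(1),'axis',np.degrees(np.arctan2(V[1,1],V[0,1])))
    b=(W[...,2]>40)&(W[...,2]<50)&(np.hypot(W[...,0]-594,W[...,1]-88)<70)
    print('strap z',np.median(W[b][:,2]),'state',s['position'].round(1),np.degrees(s['orientation']).round(1),s['t'])
E
python3 -c "
from h import *
wlook('w1')"
```

```text
px 304 323 188 277 n 1578 zmax [95.2 97.5 98.3]
rect ((594.2493896484375, 89.10062408447266), (61.36154556274414, 11.970901489257812), 74.63553619384766) mean [595.1  91.3  94. ] axis 74.8724043515307
strap z 42.886585863507094 state [594.7  89.2 199.9] [-180.     0.    73.1] 1.6
```

View pics/w1.png

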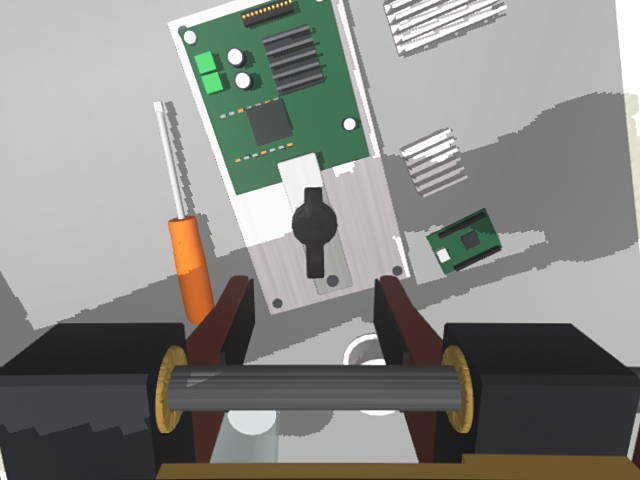

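The knob (px 314,232) is centred under the tool with its ears along tool x. Its centre is (594.2, 89.1), its axis is at 74.7°, and the crossed height reads about 6 mm. I descend and pinch.

play_rows:
  targets:
    - [0, -0.0005, 0.03, 0, 0, -0.2]
    - [0, -0.0005, 0.06, 0, 0, -0.2]
    - [0, -0.0005, 0.09, 0, 0, -0.2]
    - [0, -0.0005, 0.11, 0, 0, -0.2]
    - [0, -0.0005, 0.12, 0, 0, -0.2]
    - [0, -0.0005, 0.126, 0, 0, -0.2]
    - [0, -0.0005, 0.126, 0, 0, -0.2]

```text
t: 2.52
position: [594.1, 87.6, 75.1]
orientation: [3.141, -0.0, 1.302]
force: [0.1, 0.2, -0.0]
gripper_width: 0.57
grip_force: 0.0
```

play_rows:
  targets:
    - [0, 0, 0, 0, 0, 0]
    - [0, 0, 0, 0, 0, 0]
    - [0, 0, 0, 0, 0, 0]
    - [0, 0, 0, 0, 0, 0]
    - [0, 0, 0, 0, 0, 0]
  fingers: 0

```text
t: 3.15
position: [594.3, 87.5, 74.8]
orientation: [3.14, -0.0, 1.302]
force: [2.5, -0.9, 0.0]
gripper_width: 0.133
grip_force: 30.0
```

play_rows:
  targets:
    - [0, 0, 0, 0, 0, -0.8]
    - [0, 0, 0, 0, 0, -1.6]
    - [0, 0, 0, 0, 0, -2.4]
    - [0, 0, 0, 0, 0, -3.2]
    - [0, 0, 0, 0, 0, -4.0]
    - [0, 0, 0, 0, 0, -4.0]

```text
t: 3.9
position: [594.4, 87.5, 75.2]
orientation: [3.14, 0.001, 1.859]
force: [3.7, -0.1, 0.9]
gripper_width: 0.134
grip_force: 30.0
```

play_rows:
  targets:
    - [0, 0, 0, 0, 0, -0.8]
    - [0, 0, 0, 0, 0, -1.6]
    - [0, 0, 0, 0, 0, -2.4]
    - [0, 0, 0, 0, 0, -3.2]
    - [0, 0, 0, 0, 0, -4.0]
    - [0, 0, 0, 0, 0, -4.8]
    - [0, 0, 0, 0, 0, -5.6]
    - [0, 0, 0, 0, 0, -6.4]
    - [0, 0, 0, 0, 0, -6.4]

```text
t: 5.03
position: [594.6, 87.6, 74.8]
orientation: [3.141, 0.002, 2.751]
force: [5.3, 0.6, -0.9]
gripper_width: 0.133
grip_force: 30.0
```

Backed off to about 2.78 rad. I release so it can drop, then rise to look.

play_rows:
  targets:
    - [0, 0, 0, 0, 0, 0]
    - [0, 0, 0, 0, 0, 0]
    - [0, 0, 0, 0, 0, 0]
    - [0, 0, 0, 0, 0, 0]
    - [0, 0, -0.02, 0, 0, 0]
    - [0, 0, -0.06, 0, 0, 0]
    - [0, 0, -0.1, 0, 0, 0]
    - [0, 0, -0.126, 0, 0, 0]
    - [0, 0, -0.126, 0, 0, 0]
  fingers: 0.05

```text
t: 6.15
position: [595.1, 87.7, 205.1]
orientation: [3.138, 0.006, 2.754]
force: [0.6, 0.4, 0.5]
gripper_width: 0.565
grip_force: 0.0
```

```bash
python3 -c "
from h import *
wlook('w2',66)"
```

```text
px 304 321 182 269 n 1498 zmax [90.6 93.  93.6]
rect ((593.6438598632812, 88.001220703125), (11.787317276000977, 62.0637092590332), 68.0067367553711) mean [591.5  89.1  89.4] axis 157.9136454944937
strap z 42.871527873165746 state [595.1  87.7 205.1] [179.8   0.4 157.8] 6.15
```

View pics/w2.png

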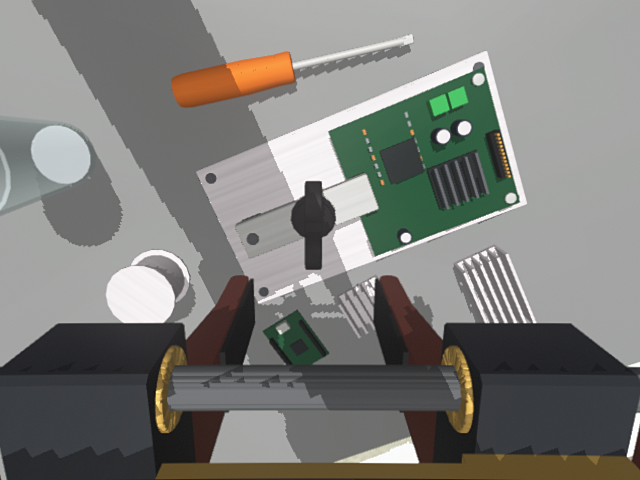

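The ears' axis is at 158° and the top has dropped from 98.3 to 93.6 mm, with the knob at px (314,217), so it has clicked down at the thread start. Now I regrip lower.

```bash
python3 -c "
from h import *
goal([593.8,87.8,71],158);print(ctrl.state()['position'])"
```

```text
shift m [ 0.001  -0.0002  0.1315] turn [ 0.011  0.02  -0.027] q6 -62.6 t 6.2
[594.35334956  87.61446722 202.45839278]
```

play_rows:
  targets:
    - [0, 0, 0.03, 0, 0, 0]
    - [0, 0, 0.06, 0, 0, 0]
    - [0, 0, 0.09, 0, 0, 0]
    - [0, 0, 0.112, 0, 0, 0]
    - [0, 0, 0.123, 0, 0, 0]
    - [0, 0, 0.129, 0, 0, 0]
    - [0, 0, 0.129, 0, 0, 0]
    - [0, 0, 0.129, 0, 0, 0]

```text
t: 7.2
position: [594.4, 87.6, 72.7]
orientation: [3.141, 0.002, 2.754]
force: [0.6, 0.2, -0.2]
gripper_width: 0.566
grip_force: 0.0
```

play_rows:
  targets:
    - [0, 0, 0, 0, 0, 0]
    - [0, 0, 0, 0, 0, 0]
    - [0, 0, 0, 0, 0, 0]
    - [0, 0, 0, 0, 0, 0]
    - [0, 0, 0, 0, 0, 0]
  fingers: 0

```text
t: 7.82
position: [593.9, 87.9, 71.7]
orientation: [3.141, 0.0, 2.754]
force: [0.8, 1.5, 0.9]
gripper_width: 0.134
grip_force: 30.0
```

play_rows:
  targets:
    - [0, 0, 0.0001, 0, 0, 0.8]
    - [0, 0, 0.0002, 0, 0, 1.6]
    - [0, 0, 0.0003, 0, 0, 2.4]
    - [0, 0, 0.0004, 0, 0, 3.2]
    - [0, 0, 0.0006, 0, 0, 4.0]
    - [0, 0, 0.0007, 0, 0, 4.8]
    - [0, 0, 0.0008, 0, 0, 5.6]
    - [0, 0, 0.0009, 0, 0, 6.4]
    - [0, 0, 0.001, 0, 0, 7.2]
    - [0, 0, 0.0011, 0, 0, 8.0]
    - [0, 0, 0.0011, 0, 0, 8.0]

```text
t: 9.2
position: [594.3, 88.2, 70.7]
orientation: [3.14, -0.001, 1.638]
force: [3.0, 3.3, 0.2]
gripper_width: 0.133
grip_force: 30.0
```

play_rows:
  targets:
    - [0, 0, 0.0001, 0, 0, 0.8]
    - [0, 0, 0.0002, 0, 0, 1.6]
    - [0, 0, 0.0003, 0, 0, 2.4]
    - [0, 0, 0.0004, 0, 0, 3.2]
    - [0, 0, 0.0006, 0, 0, 4.0]
    - [0, 0, 0.0007, 0, 0, 4.8]
    - [0, 0, 0.0008, 0, 0, 5.6]
    - [0, 0, 0.0009, 0, 0, 6.4]
    - [0, 0, 0.001, 0, 0, 7.2]
    - [0, 0, 0.0011, 0, 0, 8.0]
    - [0, 0, 0.0013, 0, 0, 9.0]
    - [0, 0, 0.0013, 0, 0, 9.0]

```text
t: 10.7
position: [594.7, 87.9, 69.6]
orientation: [3.141, -0.002, 0.383]
force: [4.2, 1.9, -2.0]
gripper_width: 0.136
grip_force: 30.0
```

```bash
python3 -c "
from h import *
s=ctrl.state();print(s['torque'],s['effort'][5],s['position'],np.degrees(s['orientation']),s['t'],s['joint_positions'][5])"
```

```text
[ 0.51964586 -0.80502757 -0.09110938] 0.5884136259555817 [594.69493263  87.87540836  69.57358683] [ 1.79987530e+02 -1.38095700e-01  2.19186885e+01] 10.7 1.2780648410624882
```

play_rows:
  targets:
    - [0, 0, 0.0001, 0, 0, 0.5]
    - [0, 0, 0.0002, 0, 0, 1.0]
    - [0, 0, 0.0002, 0, 0, 1.5]
    - [0, 0, 0.0003, 0, 0, 2.0]
    - [0, 0, 0.0003, 0, 0, 2.5]
    - [0, 0, 0.0004, 0, 0, 2.8]
    - [0, 0, 0.0004, 0, 0, 3.1]
    - [0, 0, 0.0004, 0, 0, 3.4]
    - [0, 0, 0.0004, 0, 0, 3.4]

```text
t: 11.82
position: [594.5, 87.7, 69.3]
orientation: [-3.141, -0.002, -0.09]
force: [4.0, 1.8, 1.0]
gripper_width: 0.14
grip_force: 30.0
```

```bash
python3 -c "
from h import *
s=ctrl.state();print(s['torque'],s['effort'][5],s['position'],np.degrees(s['orientation']),s['t'],s['joint_positions'][5])"
```

```text
[ 0.3042033  -0.82768439  0.78027801] 0.9531673416495323 [594.5201882   87.71878412  69.26903049] [-1.79983845e+02 -1.09362920e-01 -5.16839573e+00] 11.825 1.7509225210912358
```

Moment about z rose from -0.09 to +0.78 N m, so it is on the hard stop. I nudge a bit more to make it firm.

play_rows:
  targets:
    - [0, 0, 0, 0, 0, 0.3]
    - [0, 0, 0, 0, 0, 0.6]
    - [0, 0, 0, 0, 0, 0.6]
    - [0, 0, 0, 0, 0, 0.6]

```text
t: 12.32
position: [594.1, 87.7, 69.3]
orientation: [-3.141, -0.001, -0.176]
force: [2.8, 1.3, 2.9]
gripper_width: 0.162
grip_force: 32.3
```

```bash
python3 -c "
from h import *
s=ctrl.state();print(s['torque'],s['effort'][5],s['position'],np.degrees(s['orientation']),s['t'],s['joint_positions'][5])"
```

```text
[ 0.36598195 -0.45302021  0.73865713] 0.7386888563632965 [594.06818448  87.68516518  69.28009928] [-1.79981391e+02 -4.57537935e-02 -1.00743272e+01] 12.325 1.836457436547017
```

play_rows:
  targets:
    - [0, 0, 0, 0, 0, 0]
    - [0, 0, 0, 0, 0, 0]
    - [0, 0, 0, 0, 0, 0]
    - [0, 0, 0, 0, 0, 0]
    - [0, 0, -0.02, 0, 0, 0]
    - [0, 0, -0.06, 0, 0, 0]
    - [0, 0, -0.1, 0, 0, 0]
    - [0, 0, -0.13, 0, 0, 0]
    - [0, 0, -0.13, 0, 0, 0]
    - [0, 0, -0.13, 0, 0, 0]
    - [0, 0, -0.13, 0, 0, 0]
  fingers: 0.05

```text
t: 13.7
position: [593.1, 87.5, 196.8]
orientation: [3.141, 0.003, -0.178]
force: [0.0, 0.3, 0.5]
gripper_width: 0.57
grip_force: 0.0
```

```bash
python3 -c "
from h import *
wlook('w3',64)"
```

```text
px 298 327 182 271 n 1573 zmax [88.1 90.5 91.3]
rect ((595.4635620117188, 88.1670150756836), (11.999861717224121, 61.39289474487305), 89.48005676269531) mean [598.   87.7  86.7] axis 179.64152139021854
strap z 42.90996337004174 state [593.1  87.5 196.8] [179.9   0.2 -10.2] 13.7
```

View pics/w3.png

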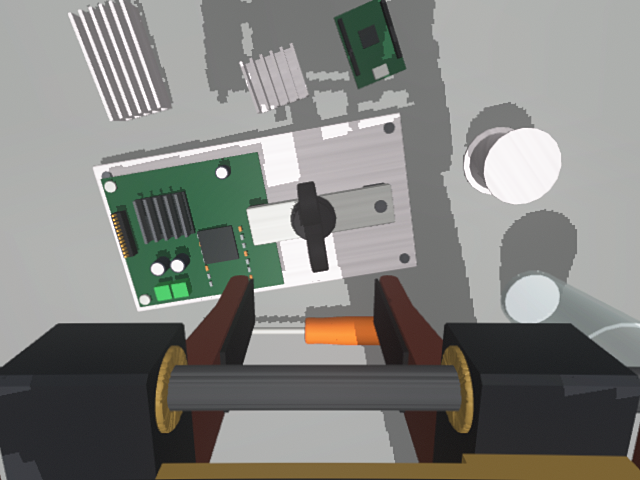

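The top is at 91.3 mm, against 92 when tight, and the ears at px (313,225) look square across the strap. I check against the fixture's own yaw before handing in.

```bash
python3 -c "
from h import *
s=ctrl.state();p,d=ctrl.snapshot('wrist');W=pts('wrist',d,wristT(s))
m=((W[...,2]>10)&(W[...,2]<60)&(abs(W[...,0]-594)<72)&(W[...,1]>-5)&(W[...,1]<275)).astype(np.uint8)
m=cv2.morphologyEx(m,cv2.MORPH_OPEN,np.ones((5,5)))
n,l,st,c=cv2.connectedComponentsWithStats(m);i=1+st[1:,4].argmax()
print('fixture',cv2.minAreaRect(W[l==i][:,:2].astype(np.float32)))
k=(W[...,2]>40)&(W[...,2]<46)&(p.min(2)>110)&(abs(W[...,0]-594)<25)&(abs(W[...,1]-88)<70)
print('strap',k.sum(),cv2.minAreaRect(W[k][:,:2].astype(np.float32)))
"
```

```text
fixture ((594.6536865234375, 133.16822814941406), (250.781982421875, 129.9345703125), 89.46190643310547)
strap 3892 ((594.984619140625, 82.32199096679688), (112.10259246826172, 31.40540313720703), 89.4233169555664)
```

Fixture yaw is -0.55° and the ears are at -0.4° to -0.5°, so the knob angle is about 0. It is fully tight and released.

```bash
python3 -c "
from h import *
print(ctrl.close_job())"
```

```text
the job is handed in; nothing more can be done
None
```

The wing knob was backed off until it dropped at the thread start, then turned clockwise to its hard stop, square across the strap, and released; no other item was touched, and the job was handed in at about 14 s.

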